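# Find and mark a brake lever's bite point on the test jig

### The arm

A 6-joint arm with a two-finger parallel gripper is mounted at the origin on the work surface. World frame = base frame: x ahead of the robot, y to its left, z up, the work surface at z = 0. Lengths are in mm, angles in rad, forces in N, time in s.
With the tool pointing down it reaches from about 275 to 1000 mm from the base axis. Payload 8.4 kg.
Tool frame: the origin (TCP) lies on the centre line of the jaws, within the pads' length; the fingertips stand 17 mm ahead of it and the grasp point (between the pads) lies 2 mm behind it; z points along the fingers, y is the line along which they close (so a half turn about z gives the same grasp; the last joint's range is limited). The gripper opens to 85 mm and grips with 20 to 120 N. Pads are 22 mm wide; open, the fingers measure 114 mm over their backs; the gripper's body (76 mm by 85 mm) begins 54 mm behind the grasp point. The pads swing forward as they close: fully open they stand 13 mm farther back than shut.
Start: joints at [1.21, 0.353, 1.633, -0, 1.155, -0.002], TCP at [219.468, 585.202, 248.281] pointing down, gripper open.
Joint ranges: [-2.63, 2.63], [-0.92, 2.1], [0.06, 2.66], [-1.3, 4.44], [0, 2.69], [-3.02, 3.02]. Speed limits (rad/s): [2.22, 2.22, 2.79, 3.14, 3.14, 3.14].

### API

Orientations are given as [roll, pitch, yaw] about the fixed x, y, z axes, in that order (R = Rz(yaw) Ry(pitch) Rx(roll)).
In Python, from station import * gives the robot as it stands. The module is installed in compiled form; this text tells all that it offers.
- The arm moves only by the tool play_rows, never from a script. Its argument "series" is a list of rows, each an object of numbers: "ax", "ay", "az": the turn, a rotation vector about the tool's x, y, z in degrees; "tx", "ty", "tz": the shift along the tool's x, y, z in m; "jaw": the opening, from 0 (shut) to 1 (fully open). In form: [{"ax": .., "ay": .., "az": .., "tx": .., "ty": .., "tz": .., "jaw": ..}, ...]. A call has 1 to 10 rows; each row is the pose to reach, as a shift and turn from the pose commanded when the call began, along the tool's axes at that moment; what a row does not reach only later rows make up. A row lasts 1/12 s, in which the tool goes at most 41.7 mm and 7.16 degrees, less where a joint would pass 70% of its speed; a pose out of reach is approached as far as the arm can. A call with a gripper value outside its range is refused whole. The fingers move at their own pace and stop on an object; "newtons" is the grip in N (left out, the last holds). Time passes only in rows, so rows that repeat a pose let the fingers close. It gives the time, the measured TCP pose, the force, the opening and the grip force at its end, in the units of the state.
- read_state(): the state, without advancing time (a new reading comes with each control period).
- capture(name): name is "scene" or "top" or "wrist"; returns (picture, depth): 480x640x3 uint8, blue, green, red; 480x640 float32, mm along the optical axis (not along the pixel's ray), 0 where there is no reading.
- get_calibration(name): a dict with "intrinsics" (3x3 intrinsics, pixels), "T" (4x4, takes a point from camera to world coordinates). Camera axes: x right, y down, z forward; pixel columns grow to the right and rows downward; lengths in mm; the calibration is good to about 2 mm. The wrist camera is an equidistant fisheye: a pixel r from the principal point sees the ray r / f radians off the axis. A picture is of the moment at which its call begins: read the wrist's pose just before it. get_calibration takes no time and is no camera call; for the wrist camera it gives the pose at the moment of the call.
- finish_job(): hands the job in; it is judged then, once.
The state is a dict: "time_s": time; "joints": joint angles; "qd": joint speeds; "joint_efforts": joint torques, N m; "eef_pos": TCP position; "tcp_rot": TCP orientation; "contact_force": force on the tool from outside, world axes, zero at the start; "torque": the same for the moment, N m; "opening": opening from 0.0 (shut) to 1.0 (fully open); "grip_force": force on a finger pad.
Only numpy, scipy, OpenCV 4.12 (cv2) and the standard library are available. Lean on these libraries where they do the work, as an engineer would, in place of code of your own. Each camera call takes 0.05 s, during which the arm holds its last target. There are 200 camera calls.

### The job

On the test jig, gently squeeze the prototype brake lever towards its handlebar with the fingertips until the resistance clearly firms up (hold about 12 N for a moment, never more than 20 N), then let it spring back. Note how far it travelled by sliding the hand-set marker until it is in line with the trailing pointer that the lever pushed along; do not touch that pointer, and leave the tools lying around alone.

Things in the scene. Friction and masses are not known exactly. Their poses are not given: they have to be found in the camera images.
- jig: Fixed brake-lever test jig on a plywood plate 200 x 320 x 12 mm (plate centre at jig x +30, y 0 mm). Origin on the table top, z up, yaw within 0.45 rad. Its +x is the way the lever is squeezed, from blade to handlebar; y runs along the bar. Two low steel rails along x, tops 20 mm high, at jig y 95 mm (pointer) and 140 mm (marker), with a tick scale between.
- housing_top (a point): Top of the closed plastic housing, on the lever's vertical pivot axis (jig x 0, y -70 mm), 85 mm above the table. The housing spans jig x -20 to +85 mm and y -110 to -30 mm and hides the firm stop; a post at jig (95, -125) mm is 87 mm high.
- bar_end (a point): Free end of the fixed handlebar stub, on its axis, 64 mm above the table, at jig (95, 55) mm. The bar runs from here along jig -y to y -145 mm; its rubber grip is 33 mm thick.
- lever: Aluminium brake lever; origin on its pivot, 64 mm above the table, its own y runs out along the blade. Spring-returned; swings up to 0.5 rad, clockwise from above. Free play takes 1 to 2 N at lever_push; between 0.15 and 0.35 rad (17 to 40 mm there), different each time and hidden, it meets a firm stop and the push then climbs about 2 N per mm.
- lever_push (a point): Where to push, along jig +x: middle of the blade's face away from the bar, 115 mm from the pivot, 64 mm above the table; jig (-6, 45) mm at rest. The blade is 12 mm thick, 18 mm tall (55 to 73 mm above the table) and bare from 45 to 135 mm from the pivot. In front of this face, and below the blade down to the 12 mm plate, is free space.
- lever_end (a point): Outer end of the lever, 151 mm from the pivot, 64 mm above the table: a round knob 18 mm wide with an 8 mm steel pin below it, down to 32 mm above the table, that pushes the trailing pointer.
- pointer: Trailing pointer: small black slide with an upright steel fin (top 52 mm above the table) on the rail at jig y 95 mm. Origin under the middle of the slide, 20 mm above the table, axes as the jig's. Starts at jig x 7 mm; the lever's pin pushes it to jig +x and friction leaves it at the lever's farthest travel (jig x 25 to 70 mm). Not to be touched by the robot.
- marker_grip (a point): Hand-set marker: black slide with a block to grip, 18 mm along jig x by 16 mm along y, 30 to 71 mm above the table, on a 26 x 20 mm foot. The point is mid-block, 52 mm above the table, jig y 140 mm. Slides only along jig x, from x 7 to 82 mm, with 1.5 N friction; stays where left; starts at x 7 to 19 mm. In line means the same jig x as the pointer's origin.
- wrench: Bystander: loose steel combination wrench, 160 mm long, lying on the table on the marker's side of the jig.
- screwdriver: Bystander: loose screwdriver, 190 mm long, lying on the table on the housing's side of the jig.
- bit_tray: Bystander: loose open black tray 110 x 65 x 22 mm on the table between robot and jig, on the housing's side.

How it is judged:
By the outcome, as a careful person would: the job done as asked, in the order asked, and still so for the second after the job is handed in, with the robot touching nothing.
It also fails if it takes over 54 s, if anything falls off the work surface, if the arm or the gripper's body presses on something with over 40 N, if the wrist force passes 120 N, or if a joint passes its speed limit or range.

## Working session

There is one attempt and no reset: what is moved stays moved. The work goes in short steps, Python scripts to look and compute and a tool call to move; the robot and the scene stay as the last step left them, time stands still between calls to the robot, and variables do not carry over. Pictures are saved under pics/ and viewed, at most 10 in all, crops included, and the job is handed in when it is done.

Besides the shell and the picture viewer there is one more tool, called after ">>>" as name(argument=value, ...) on one line, values as JSON. play_rows: Moves the arm, as the interface text tells. Its arguments: {"type":"object","properties":{"series":{"type":"array"},"newtons":{"type":"number"}},"required":["series"]}

```bash
mkdir -p pics; python3 - <<'E'
from station import *
import cv2,numpy as np
s=read_state();print(s)
for n in("scene","top"):
    p,d=capture(n);cv2.imwrite(f"pics/{n}0.png",p);np.save(f"{n}0.npy",d)
    c=get_calibration(n);print(n,np.round(c["intrinsics"],1).tolist(),np.round(c["T"],3).tolist())
E
```

```text
{'time_s': 0.0, 'joints': array([ 1.20956769e+00,  3.53661019e-01,  1.63411201e+00, -8.66611305e-06,
        1.15520515e+00, -2.41354371e-03]), 'qd': array([ 5.22884296e-04,  9.66954647e-05, -6.97213338e-04,  2.42745057e-04,
        1.80113889e-03, -2.22307671e-04]), 'joint_efforts': array([-8.33275881e-04, -6.05247545e+01, -3.42065299e+01, -1.24833496e-04,
        9.49390931e-03,  7.51240009e-06]), 'eef_pos': array([219.33226345, 584.77860633, 247.56309307]), 'tcp_rot': array([-3.14020712e+00,  4.57953908e-06,  2.78278107e+00]), 'contact_force': array([-0.73191308,  0.48563841,  0.84545392]), 'torque': array([0.03537893, 0.01336153, 0.03702621]), 'grip_force': 0.0, 'opening': 1.0001137584164517}
scene [[484.9, 0.0, 320.8], [0.0, 484.9, 242.5], [0.0, 0.0, 1.0]] [[0.795, 0.446, -0.411, 895.632], [0.606, -0.603, 0.519, -436.355], [-0.017, -0.661, -0.75, 742.246], [0.0, 0.0, 0.0, 1.0]]
top [[501.5, 0.0, 322.1], [0.0, 501.5, 245.1], [0.0, 0.0, 1.0]] [[0.021, -0.985, 0.172, 387.664], [-1.0, -0.022, -0.006, 8.735], [0.01, -0.172, -0.985, 865.415], [0.0, 0.0, 0.0, 1.0]]
```

View pics/scene0.png

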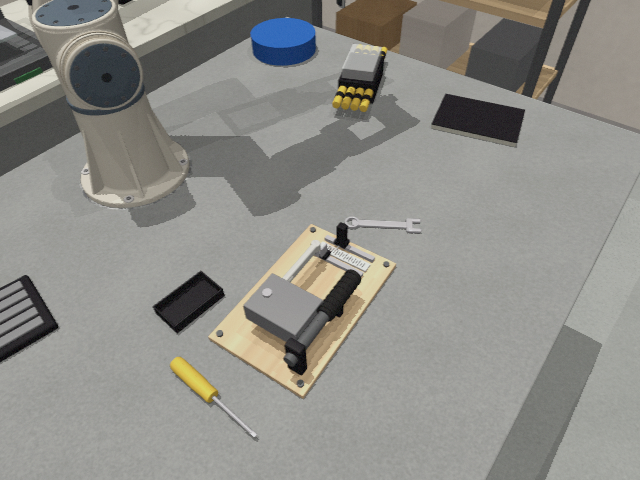

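View pics/top0.png

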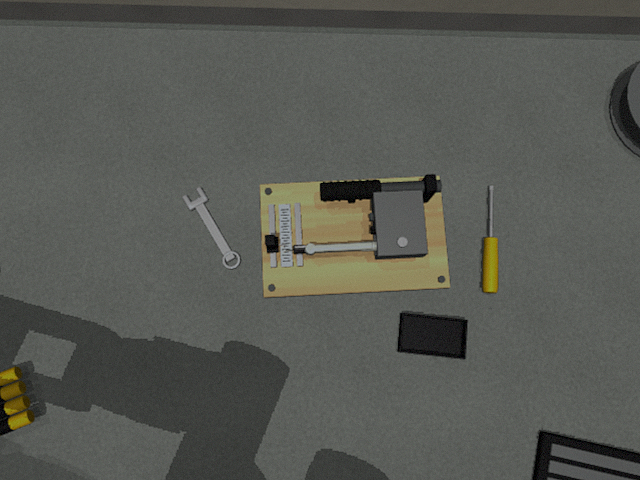

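The scene view shows the jig at about (300,300), the marker block at (342,233) and the pointer under the knob. In the top view, the plate corners are about (261,184), (441,177), (449,289) and (264,297), the pivot cap is at (402,242) and the marker at (271,243). I'll measure these precisely.

```bash
cat >h.py <<'E'
import cv2,numpy as np
from station import *
def ray(n,uv,z):
    c=get_calibration(n);K=c["intrinsics"];T=np.array(c["T"])
    d=T[:3,:3]@np.linalg.solve(np.array(K),[uv[0],uv[1],1.]);o=T[:3,3]
    return o+d*(z-o[2])/d[2]
def plate(n,img):
    hsv=cv2.cvtColor(img,cv2.COLOR_BGR2HSV)
    m=cv2.inRange(hsv,(8,50,60),(30,170,255))
    if n=="scene": m[:,:205]=0;m[:220]=0;m[400:]=0
    else: m[:,:240]=0;m[:,470:]=0
    m=cv2.morphologyEx(m,cv2.MORPH_OPEN,np.ones((3,3)))
    pts=cv2.findNonZero(m);h=cv2.convexHull(pts)
    w=np.array([ray(n,p,12.)[:2] for p in h[:,0].astype(float)],np.float32)
    return w
E
python3 - <<'E'
from h import *
for n in("scene","top"):
    img=cv2.imread(f"pics/{n}0.png");w=plate(n,img)
    r=cv2.minAreaRect(w);print(n,r)
for n,uv in(("top",(402.5,242)),("scene",(266.5,293.5))): print("pivot",n,ray(n,uv,85))
for n,uv in(("top",(310.5,248.5)),("scene",(320,246))): print("knob",n,ray(n,uv,73))
for n,uv in(("top",(271.5,242)),("scene",(342,227))): print("marker top",n,ray(n,uv,71))
a=cv2.imread("pics/top0.png")[170:300,250:460];b=cv2.imread("pics/scene0.png")[215:400,200:410]
cv2.imwrite("pics/c1.png",np.hstack([cv2.resize(a,(0,0),fx=3.8,fy=3.8)]));
cv2.imwrite("pics/c2.png",cv2.resize(b,(0,0),fx=3.2,fy=3.2,interpolation=cv2.INTER_CUBIC))
E
```

```text
scene ((561.0564575195312, -95.83308410644531), (202.08999633789062, 405.05950927734375), 4.1682448387146)
top ((556.0048828125, -50.09967041015625), (200.3878936767578, 320.128662109375), 4.195992469787598)
pivot top [ 531.69954401 -123.50575627   85.        ]
pivot scene [ 531.3340932  -124.91014025   85.        ]
knob top [519.97673012  22.09490893  73.        ]
knob scene [532.84904961  18.93651058  73.        ]
marker top top [529.48834019  85.0786099   71.        ]
marker top scene [536.35290784  83.09848484  71.        ]
```

View pics/c1.png

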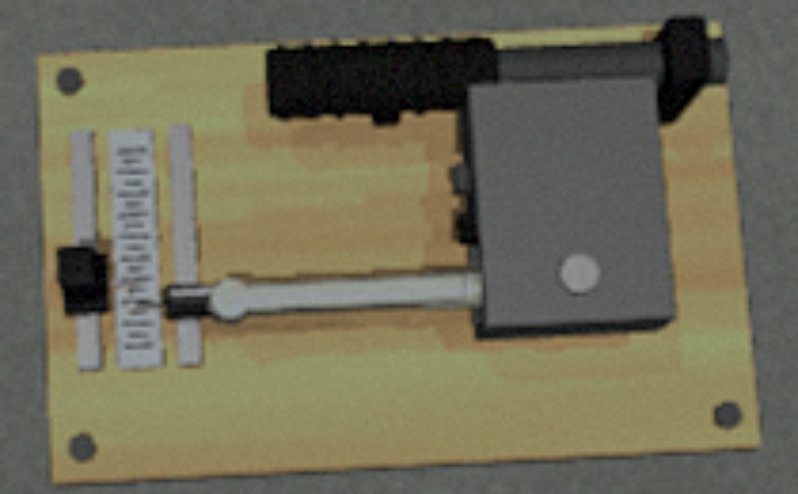

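View pics/c2.png

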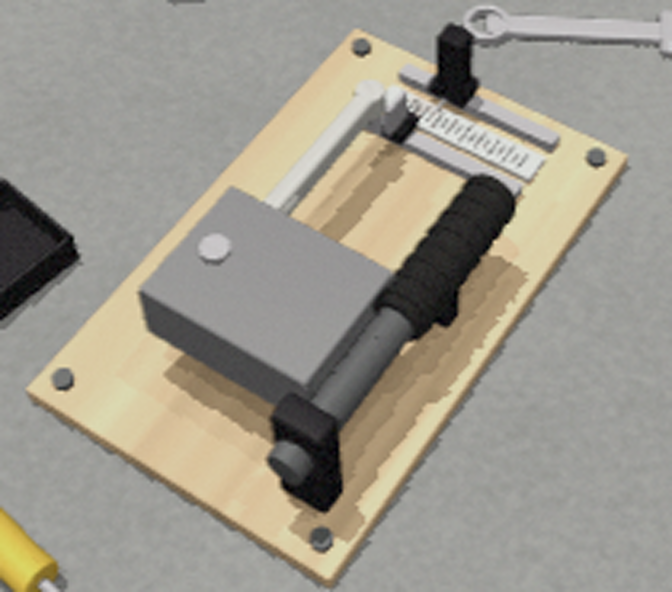

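Both views agree: the jig origin is near (526.2, -53.5) with yaw about 0.073 rad. Next I'll work out the approach shift.

```bash
cat >>h.py <<'E'
from scipy.spatial.transform import Rotation as Ro
O=np.array([526.2,-53.5]);A=0.0732
C,S=np.cos(A),np.sin(A)
def j2w(x,y): return O+[C*x-S*y,S*x+C*y]
def w2j(w): d=np.array(w)[:2]-O; return np.array([C*d[0]+S*d[1],-S*d[0]+C*d[1]])
def go(x,y,z,yaw,pos=None,rpy=None):
    s=read_state();p=s["eef_pos"] if pos is None else np.array(pos);r=s["tcp_rot"] if rpy is None else rpy
    R=Ro.from_euler("xyz",r);q=Ro.from_euler("xyz",[np.pi,0,yaw])
    t=R.inv().apply(np.r_[j2w(x,y),z]-p)/1000
    print("t",np.round(t,4),"a",np.round((R.inv()*q).as_rotvec(degrees=True),2))
def st():
    s=read_state();print(s["time_s"],"jig",w2j(s["eef_pos"]),s["eef_pos"][2],s["tcp_rot"],"F",s["contact_force"],s["opening"])
E
python3 - <<'E'
from h import *
go(-50,45,180,np.pi+A,[219.468,585.202,248.281])
E
```

```text
t [-0.4472 -0.4703  0.0689] a [-7.000e-02 -2.000e-02 -2.475e+01]
```

>>> play_rows(series=[{"az": -5,"tx": -0.027,"ty": -0.028,"tz": 0.004,"jaw": 0},{"az": -10,"tx": -0.054,"ty": -0.056,"tz": 0.008,"jaw": 0},{"az": -15,"tx": -0.081,"ty": -0.084,"tz": 0.012,"jaw": 0},{"az": -20,"tx": -0.108,"ty": -0.112,"tz": 0.016,"jaw": 0},{"az": -24.75,"tx": -0.135,"ty": -0.14,"tz": 0.02,"jaw": 0},{"az": -24.75,"tx": -0.162,"ty": -0.168,"tz": 0.024,"jaw": 0},{"az": -24.75,"tx": -0.189,"ty": -0.196,"tz": 0.028,"jaw": 0},{"az": -24.75,"tx": -0.216,"ty": -0.224,"tz": 0.032,"jaw": 0},{"az": -24.75,"tx": -0.243,"ty": -0.252,"tz": 0.036,"jaw": 0},{"az": -24.75,"tx": -0.27,"ty": -0.28,"tz": 0.04,"jaw": 0}], newtons=60)

```text
invalid input
```

```bash
python3 - <<'E'
from h import *
st();go(-50,45,180,np.pi+A)
E
```

```text
0.1 jig [-259.39814593  659.05988059] 247.61924172454835 [-3.14031198e+00 -2.91117292e-05  2.78277781e+00] F [ 0.59917007 -0.24678747  0.63057705] 0.9999130428948418
t [-0.4473 -0.4699  0.0682] a [-7.000e-02 -2.000e-02 -2.475e+01]
```

>>> play_rows(series=[{"ax": 0,"ay": 0,"az": -5,"tx": -0.027,"ty": -0.028,"tz": 0.004,"jaw": 0},{"ax": 0,"ay": 0,"az": -10,"tx": -0.054,"ty": -0.056,"tz": 0.008,"jaw": 0},{"ax": 0,"ay": 0,"az": -15,"tx": -0.081,"ty": -0.084,"tz": 0.012,"jaw": 0},{"ax": 0,"ay": 0,"az": -20,"tx": -0.108,"ty": -0.112,"tz": 0.016,"jaw": 0},{"ax": 0,"ay": 0,"az": -24.75,"tx": -0.135,"ty": -0.14,"tz": 0.02,"jaw": 0},{"ax": 0,"ay": 0,"az": -24.75,"tx": -0.162,"ty": -0.168,"tz": 0.024,"jaw": 0},{"ax": 0,"ay": 0,"az": -24.75,"tx": -0.189,"ty": -0.196,"tz": 0.028,"jaw": 0},{"ax": 0,"ay": 0,"az": -24.75,"tx": -0.216,"ty": -0.224,"tz": 0.032,"jaw": 0},{"ax": 0,"ay": 0,"az": -24.75,"tx": -0.243,"ty": -0.252,"tz": 0.036,"jaw": 0},{"ax": 0,"ay": 0,"az": -24.75,"tx": -0.27,"ty": -0.28,"tz": 0.04,"jaw": 0}], newtons=60)

```text
time_s: 0.93
eef_pos: [374.1, 226.4, 208.1]
tcp_rot: [-3.142, 0.0, -3.068]
contact_force: [0.9, -0.0, -0.1]
opening: 0.002
grip_force: 0.0
```

```bash
python3 - <<'E'
from h import *
st();go(-50,45,180,np.pi+A)
E
```

```text
0.9333 jig [-131.21884312  290.27124717] 208.08135417329754 [-3.14156829e+00  5.90050596e-05 -3.06804502e+00] F [ 0.87735226 -0.00449298 -0.07332339] 0.002143226736361476
t [-0.0811 -0.2453  0.0281] a [-0.    0.    0.02]
```

>>> play_rows(series=[{"ax": 0,"ay": 0,"az": 0,"tx": -0.011,"ty": -0.035,"tz": 0.004,"jaw": 0},{"ax": 0,"ay": 0,"az": 0,"tx": -0.023,"ty": -0.07,"tz": 0.008,"jaw": 0},{"ax": 0,"ay": 0,"az": 0,"tx": -0.035,"ty": -0.105,"tz": 0.012,"jaw": 0},{"ax": 0,"ay": 0,"az": 0,"tx": -0.046,"ty": -0.14,"tz": 0.016,"jaw": 0},{"ax": 0,"ay": 0,"az": 0,"tx": -0.058,"ty": -0.175,"tz": 0.02,"jaw": 0},{"ax": 0,"ay": 0,"az": 0,"tx": -0.07,"ty": -0.21,"tz": 0.024,"jaw": 0},{"ax": 0,"ay": 0,"az": 0,"tx": -0.081,"ty": -0.245,"tz": 0.028,"jaw": 0},{"ax": 0,"ay": 0,"az": 0,"tx": -0.081,"ty": -0.245,"tz": 0.028,"jaw": 0},{"ax": 0,"ay": 0,"az": 0,"tx": -0.081,"ty": -0.245,"tz": 0.028,"jaw": 0}])

```text
time_s: 1.68
eef_pos: [472.7, -11.9, 179.8]
tcp_rot: [3.141, -0.001, -3.072]
contact_force: [-0.5, 0.4, 0.8]
opening: -0.001
grip_force: 0.0
```

```bash
python3 - <<'E'
from h import *
st();go(-50,45,64,np.pi+A)
c=get_calibration("wrist");print(np.round(c["intrinsics"],1).tolist(),np.round(c["T"],3).tolist())
p,d=capture("wrist");cv2.imwrite("pics/w0.png",p);np.save("w0T.npy",c["T"])
E
```

```text
1.6833 jig [-50.29908624  45.43748587] 179.789638139879 [ 3.14147083e+00 -1.00055663e-03 -3.07217168e+00] F [-0.50748952  0.4188332   0.83354904] -0.0011577331389195243
t [-0.0004 -0.0005  0.1158] a [ 0.01 -0.06 -0.22]
[[371.6, 0.0, 321.2], [0.0, 371.6, 242.5], [0.0, 0.0, 1.0]] [[-0.07, 0.96, 0.273, 403.094], [0.998, 0.067, 0.02, -17.268], [0.001, 0.273, -0.962, 306.21], [0.0, 0.0, 0.0, 1.0]]
```

View pics/w0.png

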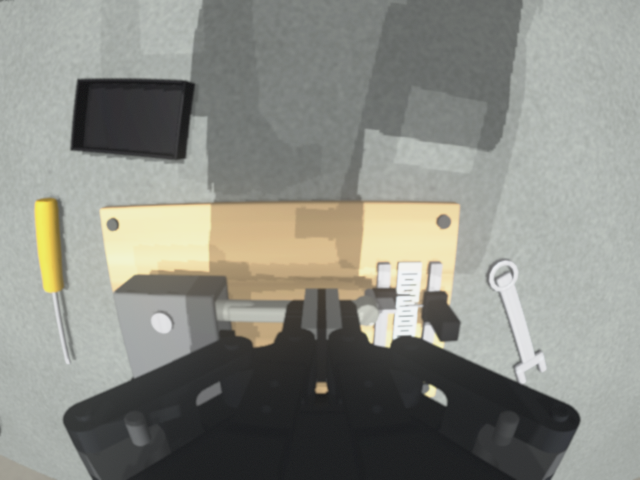

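The wrist view shows the closed fingertips at about (322,310) in front of the blade, with the knob at (368,312) and the marker at (440,315). There is free space below, so I'll descend.

>>> play_rows(series=[{"ax": 0,"ay": 0,"az": 0,"tx": 0,"ty": 0,"tz": 0.03,"jaw": 0},{"ax": 0,"ay": 0,"az": 0,"tx": 0,"ty": 0,"tz": 0.06,"jaw": 0},{"ax": 0,"ay": 0,"az": 0,"tx": 0,"ty": 0,"tz": 0.09,"jaw": 0},{"ax": 0,"ay": 0,"az": 0,"tx": 0,"ty": 0,"tz": 0.115,"jaw": 0},{"ax": 0,"ay": 0,"az": 0,"tx": -0.015,"ty": 0,"tz": 0.115,"jaw": 0},{"ax": 0,"ay": 0,"az": 0,"tx": -0.025,"ty": 0,"tz": 0.115,"jaw": 0},{"ax": 0,"ay": 0,"az": 0,"tx": -0.025,"ty": 0,"tz": 0.115,"jaw": 0},{"ax": 0,"ay": 0,"az": 0,"tx": -0.025,"ty": 0,"tz": 0.115,"jaw": 0}])

```text
time_s: 2.4
eef_pos: [498.4, -7.6, 66.0]
tcp_rot: [-3.141, 0.001, -3.067]
contact_force: [-0.1, -0.3, -0.4]
opening: -0.001
grip_force: 0.0
```

>>> play_rows(series=[{"ax": 0,"ay": 0,"az": 0,"tx": -0.003,"ty": 0,"tz": 0,"jaw": 0},{"ax": 0,"ay": 0,"az": 0,"tx": -0.006,"ty": 0,"tz": 0,"jaw": 0},{"ax": 0,"ay": 0,"az": 0,"tx": -0.009,"ty": 0,"tz": 0,"jaw": 0},{"ax": 0,"ay": 0,"az": 0,"tx": -0.012,"ty": 0,"tz": 0,"jaw": 0},{"ax": 0,"ay": 0,"az": 0,"tx": -0.014,"ty": 0,"tz": 0,"jaw": 0},{"ax": 0,"ay": 0,"az": 0,"tx": -0.016,"ty": 0,"tz": 0,"jaw": 0},{"ax": 0,"ay": 0,"az": 0,"tx": -0.018,"ty": 0,"tz": 0,"jaw": 0},{"ax": 0,"ay": 0,"az": 0,"tx": -0.018,"ty": 0,"tz": 0,"jaw": 0}])

```text
time_s: 3.07
eef_pos: [515.8, -7.1, 65.3]
tcp_rot: [-3.142, 0.0, -3.068]
contact_force: [-0.8, -0.1, 1.3]
opening: 0.001
grip_force: 0.7
```

>>> play_rows(series=[{"ax": 0,"ay": 0,"az": 0,"tx": -0.002,"ty": 0,"tz": 0,"jaw": 0},{"ax": 0,"ay": 0,"az": 0,"tx": -0.004,"ty": 0,"tz": 0,"jaw": 0},{"ax": 0,"ay": 0,"az": 0,"tx": -0.006,"ty": 0,"tz": 0,"jaw": 0},{"ax": 0,"ay": 0,"az": 0,"tx": -0.006,"ty": 0,"tz": 0,"jaw": 0}])

```text
time_s: 3.4
eef_pos: [521.9, -6.7, 65.2]
tcp_rot: [-3.141, 0.0, -3.068]
contact_force: [-2.3, -1.1, -0.7]
opening: -0.0
grip_force: 0.7
```

>>> play_rows(series=[{"ax": 0,"ay": 0,"az": 0,"tx": -0.001,"ty": 0,"tz": 0,"jaw": 0},{"ax": 0,"ay": 0,"az": 0,"tx": -0.002,"ty": 0,"tz": 0,"jaw": 0},{"ax": 0,"ay": 0,"az": 0,"tx": -0.002,"ty": 0,"tz": 0,"jaw": 0},{"ax": 0,"ay": 0,"az": 0,"tx": -0.002,"ty": 0,"tz": 0,"jaw": 0}])

```text
time_s: 3.73
eef_pos: [523.6, -6.5, 65.2]
tcp_rot: [-3.142, 0.0, -3.068]
contact_force: [-2.6, -1.2, -0.2]
opening: 0.002
grip_force: 1.0
```

>>> play_rows(series=[{"ax": 0,"ay": 0,"az": 0,"tx": -0.001,"ty": 0,"tz": 0,"jaw": 0},{"ax": 0,"ay": 0,"az": 0,"tx": -0.002,"ty": 0,"tz": 0,"jaw": 0},{"ax": 0,"ay": 0,"az": 0,"tx": -0.003,"ty": 0,"tz": 0,"jaw": 0},{"ax": 0,"ay": 0,"az": 0,"tx": -0.003,"ty": 0,"tz": 0,"jaw": 0}])

```text
time_s: 4.07
eef_pos: [526.7, -6.2, 65.3]
tcp_rot: [-3.142, 0.0, -3.068]
contact_force: [-2.3, -2.0, -0.5]
opening: 0.002
grip_force: 1.1
```

>>> play_rows(series=[{"ax": 0,"ay": 0,"az": 0,"tx": -0.001,"ty": 0,"tz": 0,"jaw": 0},{"ax": 0,"ay": 0,"az": 0,"tx": -0.002,"ty": 0,"tz": 0,"jaw": 0},{"ax": 0,"ay": 0,"az": 0,"tx": -0.003,"ty": 0,"tz": 0,"jaw": 0},{"ax": 0,"ay": 0,"az": 0,"tx": -0.003,"ty": 0,"tz": 0,"jaw": 0}])

```text
time_s: 4.4
eef_pos: [529.8, -6.0, 65.3]
tcp_rot: [-3.142, 0.0, -3.068]
contact_force: [-1.9, -1.3, 0.0]
opening: -0.002
grip_force: 1.1
```

>>> play_rows(series=[{"ax": 0,"ay": 0,"az": 0,"tx": -0.001,"ty": 0,"tz": 0,"jaw": 0},{"ax": 0,"ay": 0,"az": 0,"tx": -0.002,"ty": 0,"tz": 0,"jaw": 0},{"ax": 0,"ay": 0,"az": 0,"tx": -0.003,"ty": 0,"tz": 0,"jaw": 0},{"ax": 0,"ay": 0,"az": 0,"tx": -0.003,"ty": 0,"tz": 0,"jaw": 0}])

```text
time_s: 4.73
eef_pos: [532.7, -5.8, 65.3]
tcp_rot: [3.142, 0.0, -3.068]
contact_force: [-2.5, -0.7, -0.2]
opening: 0.001
grip_force: 1.2
```

>>> play_rows(series=[{"ax": 0,"ay": 0,"az": 0,"tx": -0.001,"ty": 0,"tz": 0,"jaw": 0},{"ax": 0,"ay": 0,"az": 0,"tx": -0.002,"ty": 0,"tz": 0,"jaw": 0},{"ax": 0,"ay": 0,"az": 0,"tx": -0.003,"ty": 0,"tz": 0,"jaw": 0},{"ax": 0,"ay": 0,"az": 0,"tx": -0.003,"ty": 0,"tz": 0,"jaw": 0}])

```text
time_s: 5.07
eef_pos: [535.4, -5.6, 65.2]
tcp_rot: [-3.142, -0.0, -3.068]
contact_force: [-3.6, -1.8, 0.9]
opening: -0.004
grip_force: 1.6
```

>>> play_rows(series=[{"ax": 0,"ay": 0,"az": 0,"tx": -0.001,"ty": 0,"tz": 0,"jaw": 0},{"ax": 0,"ay": 0,"az": 0,"tx": -0.002,"ty": 0,"tz": 0,"jaw": 0},{"ax": 0,"ay": 0,"az": 0,"tx": -0.002,"ty": 0,"tz": 0,"jaw": 0}])

```text
time_s: 5.32
eef_pos: [536.7, -5.5, 65.1]
tcp_rot: [3.142, -0.002, -3.068]
contact_force: [-6.1, -2.1, 1.5]
opening: -0.003
grip_force: 2.7
```

>>> play_rows(series=[{"ax": 0,"ay": 0,"az": 0,"tx": -0.001,"ty": 0,"tz": 0,"jaw": 0},{"ax": 0,"ay": 0,"az": 0,"tx": -0.002,"ty": 0,"tz": 0,"jaw": 0},{"ax": 0,"ay": 0,"az": 0,"tx": -0.002,"ty": 0,"tz": 0,"jaw": 0}])

```text
time_s: 5.57
eef_pos: [537.8, -5.4, 64.9]
tcp_rot: [3.141, -0.003, -3.068]
contact_force: [-8.3, -3.1, 4.1]
opening: -0.002
grip_force: 3.9
```

>>> play_rows(series=[{"ax": 0,"ay": 0,"az": 0,"tx": -0.001,"ty": 0,"tz": 0,"jaw": 0},{"ax": 0,"ay": 0,"az": 0,"tx": -0.002,"ty": 0,"tz": 0,"jaw": 0},{"ax": 0,"ay": 0,"az": 0,"tx": -0.002,"ty": 0,"tz": 0,"jaw": 0},{"ax": 0,"ay": 0,"az": 0,"tx": -0.002,"ty": 0,"tz": 0,"jaw": 0}])

```text
time_s: 5.9
eef_pos: [538.9, -5.3, 64.8]
tcp_rot: [3.141, -0.005, -3.068]
contact_force: [-10.4, -2.4, 6.0]
opening: -0.001
grip_force: 5.2
```

```bash
python3 - <<'E'
from h import *
for i in range(4):
    s=read_state();print(s["time_s"],s["contact_force"],s["grip_force"]);capture("top")
E
```

```text
5.9 [-10.39817806  -2.43281844   6.01401247] 5.201221257448196
5.95 [-11.26485655  -2.44210197   5.25427619] 5.1897781156003475
6.0 [-12.1217463   -2.4669563    4.98974546] 5.181879177689552
6.05 [-10.89908718  -2.54882227   4.75712799] 5.178704839199781
```

>>> play_rows(series=[{"ax": 0,"ay": 0,"az": 0,"tx": -0.0006,"ty": 0,"tz": 0,"jaw": 0},{"ax": 0,"ay": 0,"az": 0,"tx": -0.0006,"ty": 0,"tz": 0,"jaw": 0},{"ax": 0,"ay": 0,"az": 0,"tx": -0.0006,"ty": 0,"tz": 0,"jaw": 0},{"ax": 0,"ay": 0,"az": 0,"tx": -0.0006,"ty": 0,"tz": 0,"jaw": 0},{"ax": 0,"ay": 0,"az": 0,"tx": -0.0006,"ty": 0,"tz": 0,"jaw": 0},{"ax": 0,"ay": 0,"az": 0,"tx": -0.0006,"ty": 0,"tz": 0,"jaw": 0},{"ax": 0,"ay": 0,"az": 0,"tx": -0.0006,"ty": 0,"tz": 0,"jaw": 0},{"ax": 0,"ay": 0,"az": 0,"tx": -0.0006,"ty": 0,"tz": 0,"jaw": 0},{"ax": 0,"ay": 0,"az": 0,"tx": -0.0006,"ty": 0,"tz": 0,"jaw": 0}])

```text
time_s: 6.85
eef_pos: [539.1, -5.3, 64.7]
tcp_rot: [3.141, -0.006, -3.068]
contact_force: [-13.2, -2.6, 5.7]
opening: -0.002
grip_force: 5.7
```

```bash
python3 - <<'E'
from h import *
for i in range(4):
    s=read_state();print(s["time_s"],s["contact_force"],s["grip_force"]);capture("top")
E
```

```text
6.85 [-13.18185365  -2.63846045   5.7011048 ] 5.712434593588114
6.9 [-12.25602047  -4.23266768   5.93012315] 5.7121716812253
6.95 [-11.6873875   -3.45594202   6.23525047] 5.712042097002268
7.0 [-12.27015265  -3.81245197   5.71868929] 5.712288022041321
```

About 12–13 N held for a second, so I'll release the lever gently and retreat.

>>> play_rows(series=[{"ax": 0,"ay": 0,"az": 0,"tx": 0.004,"ty": 0,"tz": 0,"jaw": 0},{"ax": 0,"ay": 0,"az": 0,"tx": 0.01,"ty": 0,"tz": 0,"jaw": 0},{"ax": 0,"ay": 0,"az": 0,"tx": 0.016,"ty": 0,"tz": 0,"jaw": 0},{"ax": 0,"ay": 0,"az": 0,"tx": 0.022,"ty": 0,"tz": 0,"jaw": 0},{"ax": 0,"ay": 0,"az": 0,"tx": 0.028,"ty": 0,"tz": 0,"jaw": 0},{"ax": 0,"ay": 0,"az": 0,"tx": 0.034,"ty": 0,"tz": 0,"jaw": 0},{"ax": 0,"ay": 0,"az": 0,"tx": 0.042,"ty": 0,"tz": 0,"jaw": 0},{"ax": 0,"ay": 0,"az": 0,"tx": 0.052,"ty": 0,"tz": 0,"jaw": 0},{"ax": 0,"ay": 0,"az": 0,"tx": 0.065,"ty": 0,"tz": 0,"jaw": 0},{"ax": 0,"ay": 0,"az": 0,"tx": 0.08,"ty": 0,"tz": 0,"jaw": 0}])

```text
time_s: 7.88
eef_pos: [461.8, -11.1, 65.4]
tcp_rot: [-3.141, 0.001, -3.068]
contact_force: [0.1, 0.3, -0.1]
opening: 0.001
grip_force: 0.0
```

>>> play_rows(series=[{"ax": 0,"ay": 0,"az": 0,"tx": 0,"ty": 0,"tz": -0.035,"jaw": 0},{"ax": 0,"ay": 0,"az": 0,"tx": 0,"ty": 0,"tz": -0.07,"jaw": 0},{"ax": 0,"ay": 0,"az": 0,"tx": 0,"ty": 0,"tz": -0.1,"jaw": 0},{"ax": 0,"ay": 0,"az": 0,"tx": 0,"ty": 0.02,"tz": -0.115,"jaw": 0},{"ax": 0,"ay": 0,"az": 0,"tx": 0,"ty": 0.05,"tz": -0.115,"jaw": 0},{"ax": 0,"ay": 0,"az": 0,"tx": 0,"ty": 0.07,"tz": -0.115,"jaw": 0},{"ax": 0,"ay": 0,"az": 0,"tx": 0,"ty": 0.07,"tz": -0.115,"jaw": 0},{"ax": 0,"ay": 0,"az": 0,"tx": 0,"ty": 0.07,"tz": -0.115,"jaw": 0},{"ax": 0,"ay": 0,"az": 0,"tx": 0,"ty": 0.07,"tz": -0.115,"jaw": 0}])

```text
time_s: 8.63
eef_pos: [456.8, 58.5, 180.2]
tcp_rot: [-3.141, -0.0, -3.068]
contact_force: [-0.4, 0.1, -0.3]
opening: -0.001
grip_force: 0.0
```

```bash
python3 - <<'E'
from h import *
st()
c=get_calibration("wrist");p,d=capture("wrist");cv2.imwrite("pics/w1.png",p);np.save("w1T.npy",c["T"]);np.save("w1d.npy",d)
p,d=capture("top");cv2.imwrite("pics/top1.png",p)
p2,d=capture("scene");cv2.imwrite("pics/scene1.png",p2)
a=cv2.resize(p[195:275,255:355],(400,320),interpolation=cv2.INTER_CUBIC)
b=cv2.resize(p2[215:295,295:395],(400,320),interpolation=cv2.INTER_CUBIC)
w=cv2.imread("pics/w1.png")[200:340,200:600]
cv2.imwrite("pics/c3.png",np.vstack([np.hstack([a,b]),cv2.resize(w,(800,280))]))
E
```

```text
8.6333 jig [-61.04981939 116.79030879] 180.15211484247928 [-3.14126567e+00 -7.06718041e-05 -3.06770465e+00] F [-0.37219739  0.12179881 -0.33925203] -0.0007229400161252279
```

View pics/c3.png

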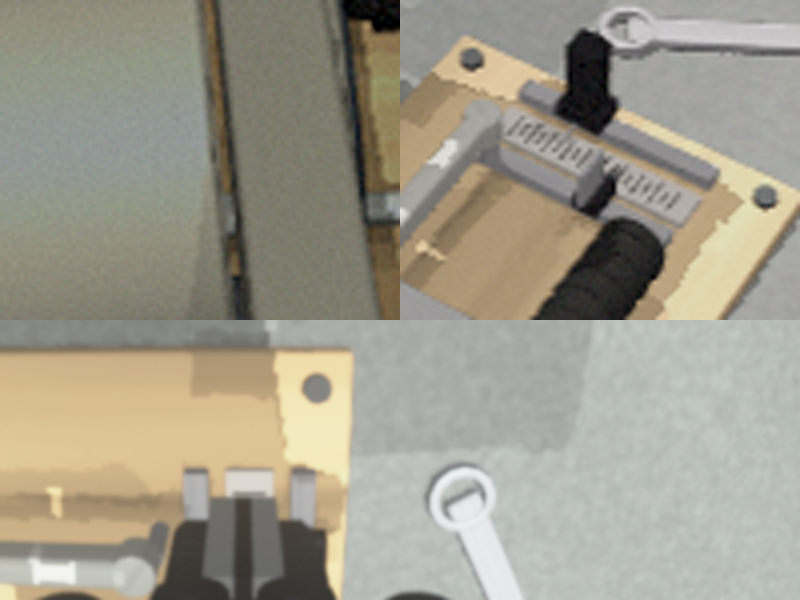

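The scene crop shows the lever back at rest and the pointer pushed along, with its fin at about crop (592,180). The marker is still at the start, and the arm blocks the top view. I'll rotate to the marker grasp yaw, which puts the wrist camera above the scale.

```bash
python3 - <<'E'
from h import *
go(40,40,180,np.pi/2+A)
E
```

```text
t [-0.1009 -0.0763  0.    ] a [-3.000e-02 -1.000e-02  8.995e+01]
```

>>> play_rows(series=[{"ax": 0,"ay": 0,"az": 7,"tx": -0.01,"ty": -0.0076,"tz": 0,"jaw": 0.3},{"ax": 0,"ay": 0,"az": 14,"tx": -0.02,"ty": -0.015,"tz": 0,"jaw": 0.4},{"ax": 0,"ay": 0,"az": 21,"tx": -0.03,"ty": -0.023,"tz": 0,"jaw": 0.4},{"ax": 0,"ay": 0,"az": 28,"tx": -0.04,"ty": -0.03,"tz": 0,"jaw": 0.4},{"ax": 0,"ay": 0,"az": 35,"tx": -0.05,"ty": -0.038,"tz": 0,"jaw": 0.4},{"ax": 0,"ay": 0,"az": 42,"tx": -0.06,"ty": -0.046,"tz": 0,"jaw": 0.4},{"ax": 0,"ay": 0,"az": 49,"tx": -0.07,"ty": -0.053,"tz": 0,"jaw": 0.4},{"ax": 0,"ay": 0,"az": 56,"tx": -0.08,"ty": -0.061,"tz": 0,"jaw": 0.4},{"ax": 0,"ay": 0,"az": 63,"tx": -0.09,"ty": -0.069,"tz": 0,"jaw": 0.4},{"ax": 0,"ay": 0,"az": 70,"tx": -0.1,"ty": -0.076,"tz": 0,"jaw": 0.4}])

```text
time_s: 9.62
eef_pos: [562.8, -11.0, 180.0]
tcp_rot: [-3.141, -0.0, 1.986]
contact_force: [0.1, 0.5, -0.7]
opening: 0.404
grip_force: 0.0
```

>>> play_rows(series=[{"ax": 0,"ay": 0,"az": 7,"tx": 0,"ty": 0,"tz": 0,"jaw": 0.4},{"ax": 0,"ay": 0,"az": 14,"tx": 0,"ty": 0,"tz": 0,"jaw": 0.4},{"ax": 0,"ay": 0,"az": 20,"tx": 0,"ty": 0,"tz": 0,"jaw": 0.4},{"ax": 0,"ay": 0,"az": 20,"tx": 0,"ty": 0,"tz": 0,"jaw": 0.4},{"ax": 0,"ay": 0,"az": 20,"tx": 0,"ty": 0,"tz": 0,"jaw": 0.4}])

```text
time_s: 10.03
eef_pos: [562.3, -10.3, 180.0]
tcp_rot: [-3.141, 0.0, 1.646]
contact_force: [-0.8, 0.6, 0.1]
opening: 0.394
grip_force: 0.0
```

```bash
python3 - <<'E'
from h import *
st()
c=get_calibration("wrist");p,d=capture("wrist");cv2.imwrite("pics/w2.png",p);np.save("w2T.npy",c["T"]);np.save("w2d.npy",d)
print(np.round(c["T"],3).tolist())
# crop around scale
K=np.array(c["intrinsics"]);T=np.array(c["T"])
def proj(w):
    q=T[:3,:3].T@(np.array(w)-T[:3,3]);th=np.arctan2(np.hypot(q[0],q[1]),q[2]);u=q[:2]/np.hypot(q[0],q[1])*th*K[0,0];return u+K[:2,2]
for x,y,z in((13,140,71),(60,95,52),(60,95,20)): print(proj(np.r_[j2w(x,y),z]))
E
```

```text
10.0333 jig [39.18173424 40.4772957 ] 180.0278285259773 [-3.14116156e+00  7.21995188e-07  1.64643902e+00] F [-0.75007651  0.6038313   0.08297223] 0.3943604483218234
[[0.997, 0.073, 0.02, 556.785], [0.076, -0.959, -0.273, 58.56], [-0.0, 0.274, -0.962, 306.372], [0.0, 0.0, 0.0, 1.0]]
[280.29370181  92.00921043]
[352.53832507 160.87516745]
[349.08988724 158.46475382]
```

View pics/w2.png

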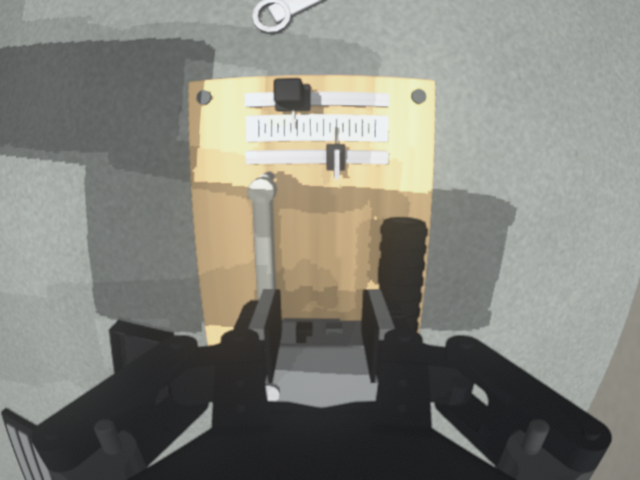

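The wrist view is clear. The marker block top is at about (288,92) with its index at (294,118), and the pointer slide is at about (336,157) with its index at (337,130). I'll zoom in for a fine measurement.

```bash
cat >>h.py <<'E'
def wray(uv,z,T):
    K=np.array(get_calibration("wrist")["intrinsics"]);v=(np.array(uv,float)-K[:2,2])/K[0,0];th=np.hypot(*v)
    d=T[:3,:3]@np.r_[v/max(th,1e-9)*np.sin(th),np.cos(th)];o=T[:3,3];return w2j(o+d*(z-o[2])/d[2])
E
python3 - <<'E'
from h import *
T=np.load("w2T.npy");p=cv2.imread("pics/w2.png");d=np.load("w2d.npy")
g=cv2.cvtColor(p,cv2.COLOR_BGR2GRAY)
for name,(u0,v0,u1,v1) in {"m":(262,70,325,118),"p":(322,140,352,172)}.items():
    m=(g[v0:v1,u0:u1]<75).astype(np.uint8);n,l,s,c=cv2.connectedComponentsWithStats(m)
    for i in range(1,n):
        if s[i,4]>30: print(name,s[i]+[u0,v0,0,0,0],c[i]+[u0,v0])
for uv,z in(((288,92),71),((336,157),30)): print(wray(uv,z,T))
print(d[85:110:5,275:312:4].astype(int))
# plate screws check and pivot cap
cv2.imwrite("pics/c4.png",cv2.resize(p[72:182,235:395],(800,550),interpolation=cv2.INTER_CUBIC))
E
```

```text
m [276  79  34  31 455] [296.49450549  99.02197802]
[ 17.83420177 139.89003999]
[49.5523979  96.48619073]
[[214 217 216 215 216 216 217 234 253 271]
 [217 217 217 216 216 217 217 234 254 270]
 [218 217 217 217 218 217 218 234 257 264]
 [219 219 219 219 219 218 218 235 257 267]
 [258 258 241 241 241 240 242 246 257 270]]
```

View pics/c4.png

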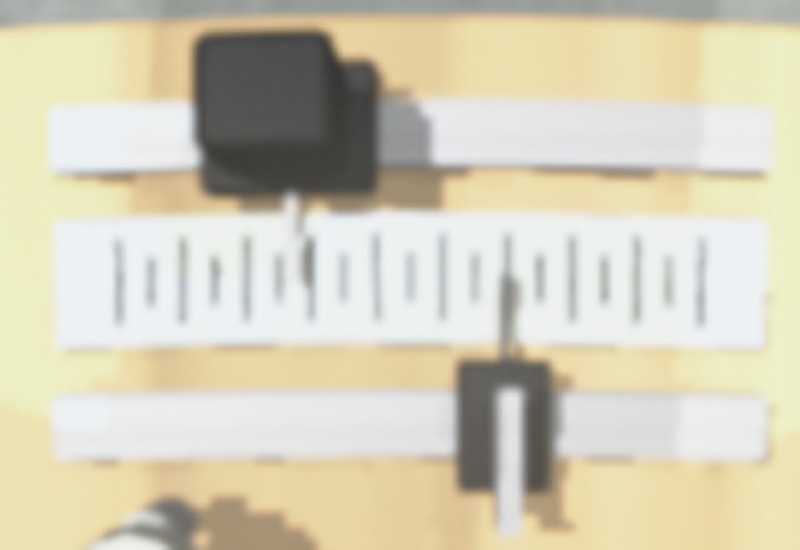

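```bash
python3 - <<'E'
from h import *
T=np.load("w2T.npy");d=np.load("w2d.npy")
print("ptr depth",d[150:166:3,328:346:3].astype(int))
o=T[:3,3]
def z_at(u,v):
    j=wray((u,v),0,T);  # full ray to z=0
    w=np.r_[O+[C*j[0]-S*j[1],S*j[0]+C*j[1]],0]; k=(T[:3,:3].T@(w-o))[2]; return o[2]+(0-o[2])*d[v,u]/k
print("z ptr slide",z_at(330,150),z_at(330,160),"fin",z_at(337,165),"marker top",z_at(288,90),"foot",z_at(306,100),"rail",z_at(260,157),"plate",z_at(230,150))
for n,uv,z in(("m top",(288,89.2),71),("m foot",(293.3,108),30),("m foot edge",(310.6,100),30),("p slide",(336.1,157),31),("p fin",(336.8,165),52),("pidx",(336.8,132),22),("midx",(294,114),22)): print(n,wray(uv,z,T))
for u in(118,377,442,702): print("tick",wray((235+u/5,72+56),14,T))
go(17.5,140,140,np.pi/2+A)
E
```

```text
ptr depth [[266 267 263 245 267 266]
 [267 267 265 245 268 268]
 [268 268 264 246 267 268]
 [269 269 263 248 269 268]
 [269 270 263 247 270 269]
 [269 270 262 248 271 270]]
z ptr slide 30.221391885555136 30.599964731315026 fin 52.82875211464483 marker top 70.64849301129033 foot 30.00759534682163 rail 20.086900533641597 plate 11.883789813664237
m top [ 17.82961966 141.6991698 ]
m foot [ 18.10796302 133.04705877]
m foot edge [ 30.7616161  138.93198795]
p slide [49.58675846 96.53403753]
p fin [49.27921084 92.0319048 ]
pidx [ 50.33617189 115.26442286]
midx [ 18.04058534 129.09389368]
tick [-10.39153235 119.18695145]
tick [ 30.18419747 118.48782054]
tick [ 40.25724846 118.49422483]
tick [ 80.82317897 119.24751217]
t [ 0.0994 -0.0214  0.0401] a [-0.02 -0.    0.17]
```

```bash
python3 - <<'E'
from h import *
T=np.load("w2T.npy")
c=lambda u,v:(235+u/5,72+v/5)
for u in(118,377,442,507,702): print("tick",wray(c(u,238),14,T),wray(c(u,320),14,T))
for a,b,z in((c(52,398),c(765,397),20),(c(52,457),c(765,458),20),(c(50,107),c(770,107),20),(c(50,165),c(770,168),20),((204,97),(418,97),13)): print("rail",wray(a,z,T),wray(b,z,T))
for n,uv in(("pL",c(459,425)),("pR",c(552,425))): print(n,wray(uv,30.5,T))
for n,uv,z in(("mL",c(197,85),71),("mR",c(333,85),71),("fR",c(378,130),30),("fin far",c(510,395),52),("fin near",c(510,530),52)): print(n,wray(uv,z,T))
E
```

```text
tick [-10.33975748 125.86890255] [-10.45655584 112.83225671]
tick [ 30.17659931 125.10982624] [ 30.18876569 112.18978132]
tick [ 40.23481954 125.11436101] [ 40.27913113 112.19796223]
tick [ 50.29652609 125.19632977] [ 50.37302215 112.27342747]
tick [ 80.74100405 125.91271762] [ 80.91493265 112.90873113]
rail [-20.03771693 100.91183319] [ 90.12297949 101.18087764]
rail [-20.24523703  91.67390223] [90.36507479 91.6611641 ]
rail [-19.91860203 146.58046712] [ 90.26725818 146.56733718]
rail [-19.92766842 137.40697408] [ 90.33166614 136.9512765 ]
rail [-55.31931708 146.74604058] [115.10115238 145.9809468 ]
pL [42.75118217 96.46063138]
pR [56.47490108 96.58669299]
mL [  9.28382831 142.05689233]
mR [ 26.3202607  141.68711585]
fR [ 30.75796145 140.43739414]
fin far [ 49.33561419 101.64561981]
fin near [49.49955558 83.06297532]
```

```bash
python3 - <<'E'
from h import *
go(17.8,141.5,130,np.pi/2+A)
E
```

```text
t [ 0.1009 -0.0211  0.0501] a [-0.02 -0.    0.17]
```

>>> play_rows(series=[{"ax": 0,"ay": 0,"az": 0.1,"tx": 0.034,"ty": -0.007,"tz": 0,"jaw": 0.45},{"ax": 0,"ay": 0,"az": 0.15,"tx": 0.067,"ty": -0.014,"tz": 0,"jaw": 0.45},{"ax": 0,"ay": 0,"az": 0.15,"tx": 0.101,"ty": -0.021,"tz": 0,"jaw": 0.45},{"ax": 0,"ay": 0,"az": 0.15,"tx": 0.101,"ty": -0.021,"tz": 0.025,"jaw": 0.45},{"ax": 0,"ay": 0,"az": 0.15,"tx": 0.101,"ty": -0.021,"tz": 0.05,"jaw": 0.45},{"ax": 0,"ay": 0,"az": 0.15,"tx": 0.101,"ty": -0.021,"tz": 0.05,"jaw": 0.45},{"ax": 0,"ay": 0,"az": 0.15,"tx": 0.101,"ty": -0.021,"tz": 0.05,"jaw": 0.45},{"ax": 0,"ay": 0,"az": 0.15,"tx": 0.101,"ty": -0.021,"tz": 0.05,"jaw": 0.45}])

```text
time_s: 10.75
eef_pos: [534.7, 89.3, 131.1]
tcp_rot: [3.141, -0.0, 1.642]
contact_force: [0.0, 0.4, -0.1]
opening: 0.448
grip_force: 0.0
```

```bash
python3 - <<'E'
from h import *
st();go(17.8,141.5,54,np.pi/2+A)
p,d=capture("wrist");p2,_=capture("scene")
cv2.imwrite("pics/c5.png",np.hstack([p[200:480,120:520],cv2.resize(p2[180:290,290:447],(400,280))]))
E
```

```text
10.75 jig [ 18.90525012 141.7983583 ] 131.1374918977422 [ 3.14104629e+00 -1.00577690e-06  1.64214587e+00] F [ 0.02922822  0.40010827 -0.09581018] 0.4481014882964931
t [-0.0003 -0.0011  0.0771] a [ 0.03 -0.   -0.11]
```

View pics/c5.png

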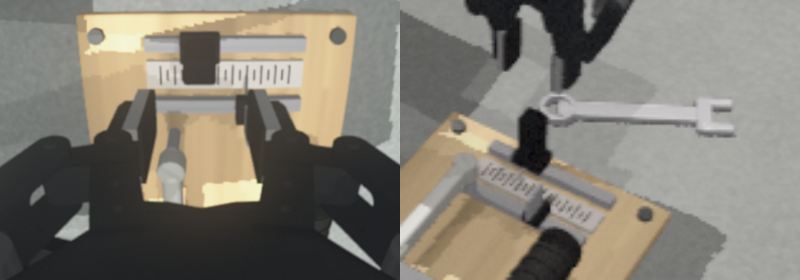

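The crops show the open fingers straddling the marker line: block at crop (200,55), finger gap centred near 203, pointer clear on the inner rail. I'll descend and grip lightly.

>>> play_rows(series=[{"ax": 0,"ay": 0,"az": 0,"tx": 0,"ty": -0.001,"tz": 0.025,"jaw": 0.45},{"ax": 0,"ay": 0,"az": 0,"tx": 0,"ty": -0.001,"tz": 0.045,"jaw": 0.45},{"ax": 0,"ay": 0,"az": 0,"tx": 0,"ty": -0.001,"tz": 0.06,"jaw": 0.45},{"ax": 0,"ay": 0,"az": 0,"tx": 0,"ty": -0.001,"tz": 0.076,"jaw": 0.45},{"ax": 0,"ay": 0,"az": 0,"tx": 0,"ty": -0.001,"tz": 0.076,"jaw": 0.45},{"ax": 0,"ay": 0,"az": 0,"tx": 0,"ty": -0.001,"tz": 0.076,"jaw": 0.45},{"ax": 0,"ay": 0,"az": 0,"tx": 0,"ty": -0.001,"tz": 0.076,"jaw": 0.45}], newtons=20)

```text
time_s: 11.43
eef_pos: [534.1, 89.5, 55.6]
tcp_rot: [3.14, -0.0, 1.641]
contact_force: [0.4, -0.1, 0.2]
opening: 0.449
grip_force: 0.0
```

>>> play_rows(series=[{"ax": 0,"ay": 0,"az": 0,"tx": 0,"ty": 0,"tz": 0,"jaw": 0.3},{"ax": 0,"ay": 0,"az": 0,"tx": 0,"ty": 0,"tz": 0,"jaw": 0.25},{"ax": 0,"ay": 0,"az": 0,"tx": 0,"ty": 0,"tz": 0,"jaw": 0.2},{"ax": 0,"ay": 0,"az": 0,"tx": 0,"ty": 0,"tz": 0,"jaw": 0.1},{"ax": 0,"ay": 0,"az": 0,"tx": 0,"ty": 0,"tz": 0,"jaw": 0.1},{"ax": 0,"ay": 0,"az": 0,"tx": 0,"ty": 0,"tz": 0,"jaw": 0.1},{"ax": 0,"ay": 0,"az": 0,"tx": 0,"ty": 0,"tz": 0,"jaw": 0.1}], newtons=20)

```text
time_s: 12.02
eef_pos: [533.8, 89.6, 55.4]
tcp_rot: [3.14, -0.0, 1.641]
contact_force: [-0.4, 0.3, 7.1]
opening: 0.208
grip_force: 19.4
```

```bash
python3 - <<'E'
from h import *
st();x=w2j(read_state()["eef_pos"]);go(x[0]+31.7,x[1],read_state()["eef_pos"][2],np.pi/2+A)
E
```

```text
12.0167 jig [ 18.01706048 142.13407649] 55.353503320124375 [ 3.14007395e+00 -6.33765285e-05  1.64147566e+00] F [-0.40306511  0.27610996  7.08372016] 0.20757527079525817
t [0.0001 0.0317 0.    ] a [ 0.09 -0.   -0.14]
```

>>> play_rows(series=[{"ax": 0,"ay": 0,"az": 0,"tx": 0,"ty": 0.004,"tz": 0,"jaw": 0.1},{"ax": 0,"ay": 0,"az": 0,"tx": 0,"ty": 0.008,"tz": 0,"jaw": 0.1},{"ax": 0,"ay": 0,"az": 0,"tx": 0,"ty": 0.012,"tz": 0,"jaw": 0.1},{"ax": 0,"ay": 0,"az": 0,"tx": 0,"ty": 0.016,"tz": 0,"jaw": 0.1},{"ax": 0,"ay": 0,"az": 0,"tx": 0,"ty": 0.02,"tz": 0,"jaw": 0.1},{"ax": 0,"ay": 0,"az": 0,"tx": 0,"ty": 0.024,"tz": 0,"jaw": 0.1},{"ax": 0,"ay": 0,"az": 0,"tx": 0,"ty": 0.028,"tz": 0,"jaw": 0.1},{"ax": 0,"ay": 0,"az": 0,"tx": 0,"ty": 0.0315,"tz": 0,"jaw": 0.1},{"ax": 0,"ay": 0,"az": 0,"tx": 0,"ty": 0.0315,"tz": 0,"jaw": 0.1},{"ax": 0,"ay": 0,"az": 0,"tx": 0,"ty": 0.0315,"tz": 0,"jaw": 0.1}])

```text
time_s: 12.85
eef_pos: [565.9, 91.9, 55.4]
tcp_rot: [3.139, -0.0, 1.641]
contact_force: [1.2, 0.3, 5.2]
opening: 0.207
grip_force: 20.0
```

```bash
python3 - <<'E'
from h import *
st()
E
```

```text
12.85 jig [ 50.21828453 142.13982697] 55.38581316410741 [ 3.13879022e+00 -2.03658892e-04  1.64147324e+00] F [1.15672282 0.25119343 5.24513129] 0.20668221999822287
```

>>> play_rows(series=[{"ax": 0,"ay": 0,"az": 0,"tx": 0,"ty": -0.0006,"tz": 0,"jaw": 0.1},{"ax": 0,"ay": 0,"az": 0,"tx": 0,"ty": -0.0006,"tz": 0,"jaw": 0.1},{"ax": 0,"ay": 0,"az": 0,"tx": 0,"ty": -0.0006,"tz": 0,"jaw": 0.1},{"ax": 0,"ay": 0,"az": 0,"tx": 0,"ty": -0.0006,"tz": 0,"jaw": 0.1},{"ax": 0,"ay": 0,"az": 0,"tx": 0,"ty": -0.0006,"tz": 0,"jaw": 0.45},{"ax": 0,"ay": 0,"az": 0,"tx": 0,"ty": -0.0006,"tz": 0,"jaw": 0.45},{"ax": 0,"ay": 0,"az": 0,"tx": 0,"ty": -0.0006,"tz": 0,"jaw": 0.45},{"ax": 0,"ay": 0,"az": 0,"tx": 0,"ty": -0.0006,"tz": 0,"jaw": 0.45},{"ax": 0,"ay": 0,"az": 0,"tx": 0,"ty": -0.0006,"tz": 0,"jaw": 0.45}])

```text
time_s: 13.6
eef_pos: [563.7, 91.6, 54.1]
tcp_rot: [-3.141, 0.0, 1.641]
contact_force: [-0.1, -0.1, 0.2]
opening: 0.45
grip_force: 0.0
```

>>> play_rows(series=[{"ax": 0,"ay": 0,"az": 0,"tx": 0,"ty": 0,"tz": -0.02,"jaw": 0.45},{"ax": 0,"ay": 0,"az": 0,"tx": 0,"ty": 0,"tz": -0.05,"jaw": 0.45},{"ax": 0,"ay": 0,"az": 0,"tx": 0,"ty": 0,"tz": -0.085,"jaw": 0.45},{"ax": 0,"ay": 0,"az": 0,"tx": 0,"ty": 0,"tz": -0.125,"jaw": 0.45},{"ax": 0,"ay": 0,"az": 0,"tx": -0.035,"ty": -0.004,"tz": -0.125,"jaw": 0.45},{"ax": 0,"ay": 0,"az": 0,"tx": -0.07,"ty": -0.008,"tz": -0.125,"jaw": 0.45},{"ax": 0,"ay": 0,"az": 0,"tx": -0.1,"ty": -0.01,"tz": -0.125,"jaw": 0.45},{"ax": 0,"ay": 0,"az": 0,"tx": -0.1,"ty": -0.01,"tz": -0.125,"jaw": 0.45},{"ax": 0,"ay": 0,"az": 0,"tx": -0.1,"ty": -0.01,"tz": -0.125,"jaw": 0.45},{"ax": 0,"ay": 0,"az": 0,"tx": -0.1,"ty": -0.01,"tz": -0.125,"jaw": 0.45}])

```text
time_s: 14.43
eef_pos: [560.9, -8.7, 179.1]
tcp_rot: [-3.141, -0.0, 1.64]
contact_force: [-0.1, 0.1, 0.8]
opening: 0.447
grip_force: 0.0
```

```bash
python3 - <<'E'
from h import *
st()
c=get_calibration("wrist");p,d=capture("wrist");cv2.imwrite("pics/w3.png",p);np.save("w3T.npy",c["T"]);np.save("w3d.npy",d)
cv2.imwrite("pics/c6.png",cv2.resize(p[72:182,235:395],(800,550),interpolation=cv2.INTER_CUBIC))
E
```

```text
14.4333 jig [37.88590671 42.18798594] 179.13450522089798 [-3.14130733e+00 -3.77688214e-04  1.64045622e+00] F [-0.11405013  0.11527432  0.76332741] 0.447439620611627
```

View pics/c6.png

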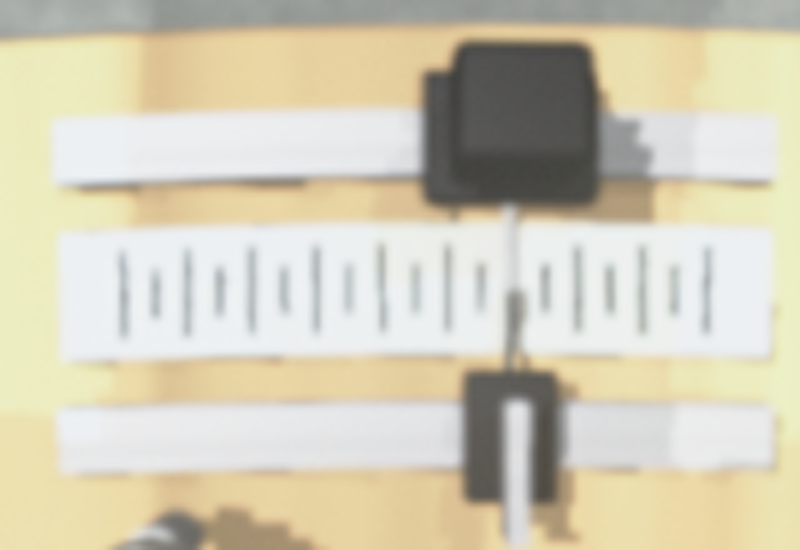

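```bash
python3 - <<'E'
from h import *
T=np.load("w3T.npy");c=lambda u,v:(235+u/5,72+v/5)
for n,u,v,z in(("pL",464,436,30.5),("pR",558,436,30.5),("fin",516.5,405,52),("fL",424,150,30),("fR",598,180,30),("mL",455,95,71),("mR",594,95,71),("tick1",124,290,14),("tick10",707,290,14)): print(n,wray(c(u,v),z,T))
E
```

```text
pL [42.52988171 96.63159924]
pR [56.37222054 96.67979804]
fin [ 49.26850802 102.02410416]
fL [ 36.78721118 139.12937503]
fR [ 62.16668643 134.83047937]
mL [ 40.79599769 142.00220846]
mR [ 58.05305874 142.18716413]
tick1 [-10.12195339 119.62540132]
tick10 [ 80.69827412 119.20124578]
```

The marker (foot 49.5, block 49.4) and the pointer (slide 49.45, fin 49.3) line up to about 0.2 mm. The robot is clear of everything, so I'll hand in.

```bash
python3 -c "
from station import *
print(finish_job())"
```

```text
the job is handed in; nothing more can be done
None
```

I squeezed the lever to about 12–13 N, held it for about a second and let it spring back. The marker is set in line with the pointer at about jig x 49.4 mm (within about 0.2 mm by camera), and the job is handed in.

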